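Reassemble the coffee grinder: burr disk, then lock ring

ROBOT

A 6-joint arm with a two-finger parallel gripper is mounted at the origin on the work surface. World frame = base frame: x ahead of the robot, y to its left, z up, the work surface at z = 0. Lengths are in m, angles in rad, forces in N, time in s.
With the tool pointing down it reaches from about 0.425 to 0.95 m from the base axis. Payload 3.5 kg.
Tool frame: the origin (TCP) lies at the very end of the fingers, on their centre line; the grasp point (between the pads) lies 19 mm behind it (ctrl.grip_point_offset is the distance from the TCP to the grasp point, in m); z points along the fingers, y is the line along which they close (so a half turn about z gives the same grasp; the last joint's range is limited). The gripper opens to 85 mm and grips with 20 to 120 N. Pads are 22 mm wide; open, the fingers measure 114 mm over their backs; the gripper's body (76 mm by 85 mm) begins 54 mm behind the grasp point. The pads swing forward as they close: fully open they stand 13 mm farther back than shut.
Start: joints at [1.022, 0.286, 1.577, -0, 1.279, -0.15], TCP at [0.262, 0.622, 0.231] pointing down, gripper open.
Joint ranges: [-2.77, 2.77], [-0.9, 2.22], [0.21, 2.48], [-1.53, 4.67], [0.24, 2.81], [-2.84, 2.84]. Speed limits (rad/s): [2.79, 2.79, 3.14, 3.14, 3.14, 3.14].

INTERFACE

Orientations are given as a unit quaternion [x, y, z, w].
In Python, from plant import ctrl gives the robot as it stands. The module is installed in compiled form; this text tells all that it offers.
- The arm moves only by the shell command python3 -m pendant 'ROWS' [OPENING] [FORCE]. ROWS is JSON, a list of rows, each an object of numbers: "dx", "dy", "dz": the shift along the tool's x, y, z in cm; "twist": the turn about the tool's z in degrees. A call has 1 to 10 rows; each row is the pose to reach, as a shift and turn from the pose commanded when the call began, along the tool's axes at that moment; what a row does not reach only later rows make up. A row lasts 1/8 s, in which the tool goes at most 62.5 mm and 10.7 degrees, less where a joint would pass 70% of its speed; a pose out of reach is approached as far as the arm can. A call with a gripper value outside its range is refused whole. OPENING is the opening in per cent of the stroke, from 0 (shut) to 100 (fully open), set as the call begins (- or left out, the last holds). The fingers move at their own pace and stop on an object; FORCE is the grip in N (left out, the last holds). Time passes only in rows, so rows that repeat a pose let the fingers close. It gives the time, the measured TCP pose, the force, the opening and the grip force at its end, in the units of the state.
- ctrl.get_state(): the state, without advancing time (a new reading comes with each control period).
- ctrl.read_camera(name): name is "scene" or "top"; returns a dict with "img" (480x640x3 uint8, red, green, blue), "depth" (480x640 float32, m along the optical axis (not along the pixel's ray), 0 where there is no reading), "camera_matrix" (3x3 intrinsics, pixels), "xyz" and "rotation" of the camera in the world. Camera axes: x right, y up, looking along -z (the intrinsics and any distortion apply to the point x, -y, -z); pixel columns grow to the right and rows downward; lengths in m; the calibration is good to about 2 mm. A picture is of the moment at which its call begins.
- ctrl.sign_off(): hands the job in; it is judged then, once.
The state is a dict: "time": time; "qpos": joint angles; "dq": joint speeds; "joint_efforts": joint torques, N m; "eef_pos": TCP position; "tcp_rot": TCP orientation; "contact_force": force on the tool from outside, world axes, zero at the start; "wrist_torque": the same for the moment, N m; "opening": opening from 0.0 (shut) to 1.0 (fully open); "finger_force": force on a finger pad.
Only numpy, scipy, OpenCV 4.12 (cv2) and the standard library are available. Lean on these libraries where they do the work, as an engineer would, in place of code of your own. Each camera call takes 0.05 s, during which the arm holds its last target. There are 200 camera calls.

TASK

The grinder has been brushed out and stands mouth up. Seat the steel burr disk flat in its mouth, stem up, then set the blue lock ring over it with its lugs in the gaps between the red hooks and screw it clockwise until its lugs are fully home under the hooks. Leave the white jar lid, which looks much like the burr disk, where it is.

Things in the scene. Friction and masses are not known exactly. Their poses are not given: they have to be found in the camera images.
- grinder: Fixed steel grinder, mouth up, collar 110 mm wide. Origin: centre of underside; z up. Rim at z 80; funnel mouth 60 mm wide, 48 at its floor, z 72. Two red hooks on the rim, 15 mm tall, wall 51 mm off axis, roof 10 mm above rim from 41 mm out. Seen from above they span -20..35 degrees anticlockwise from +x, and the same about -x; stops at their clockwise ends. Black side knob: unused.
- burr_stem (a point): Burr disk, loose, about 120 g: dark steel disk 42 mm wide, 6 mm thick, light ribs on top, with a bright steel round stem, 12 mm wide, rising 30 mm from its centre. Lies on the worktop stem up. The point is on the stem's axis, 27 mm above the underside, 9 mm below the stem's top; z along the stem, yaw means nothing.
- ring_grip (a point): Loose blue lock ring, 160 g, 64 mm wide, hole 30, with a black bar bridging it, 60 long (x) by 14 wide (y), 38 to 56 mm above its underside. Point: mid-bar, 48 mm above the underside, z up. 2 lugs, 5 mm thick, 16 wide, under the bar's ends reach 46 mm out. Drops on the rim with the bar 55 to 140 degrees anticlockwise from grinder x (65 is good); home: bar along grinder x, stops 3 degrees on.
- lid_stem (a point): White jar lid, a bystander, loose: same shape and size as the burr disk, but white ceramic with a red stem. The point is on the stem's axis, 27 mm above its underside. Other bystanders: a white bowl beyond the grinder, a glass jar 85 mm tall to the left, a brush lying before the robot.
Mind the look-alikes: they are no part of the job. What is meant by the part that bears ring_grip is not brown or orange, and is the larger of those in its own colour.

How it is judged:
By the outcome, as a careful person would: the job done as asked, in the order asked, and still so for the second after the job is handed in, with the robot touching nothing.
It also fails if it takes over 64 s, if anything falls off the work surface, if the arm or the gripper's body presses on something with over 40 N, if the wrist force passes 120 N, or if a joint passes its speed limit or range.

## Working session

There is one attempt and no reset: what is moved stays moved. The work goes in short steps, Python scripts to look and compute and a shell command to move; the robot and the scene stay as the last step left them, time stands still between calls to the robot, and variables do not carry over. Pictures are saved under pics/ and viewed, at most 10 in all, crops included, and the job is handed in when it is done.

```bash
mkdir -p pics; cat > h.py <<'E'
import numpy as np,cv2
from plant import ctrl
def cam(n):
    c=ctrl.read_camera(n); c['K']=np.array(c['camera_matrix']); c['R']=np.array(c['rotation']); c['t']=np.array(c['xyz'])
    if c['R'].shape!=(3,3):
        from scipy.spatial.transform import Rotation as Q
        c['R']=Q.from_quat(c['R']).as_matrix()
    return c
def save(c,f,crop=None,s=1):
    im=c['img'][:,:,::-1]
    if crop: u0,v0,u1,v1=crop; im=im[v0:v1,u0:u1]
    cv2.imwrite('pics/'+f,cv2.resize(im,None,fx=s,fy=s))
def ray(c,u,v):
    d=np.linalg.inv(c['K'])@[u,v,1]; return c['R']@(d*[1,-1,-1])
def onz(c,u,v,z):
    d=ray(c,u,v); return c['t']+d*(z-c['t'][2])/d[2]
def dep(c,u,v):
    return c['t']+ray(c,u,v)*c['depth'][int(v),int(u)]
def cloud(c):
    v,u=np.mgrid[:480,:640]; d=np.stack([u,v,np.ones_like(u)],-1)@np.linalg.inv(c['K']).T*[1,-1,-1]
    return c['t']+(d@c['R'].T)*c['depth'][...,None]
E
python3 - <<'E'
from h import *
for n in('scene','top'):
    c=cam(n);save(c,n+'0.png');print(n,c['t'],c['R'].round(3).tolist(),c['K'].round(1).tolist(),[k for k in c])
s=ctrl.get_state();print(s)
E
```

```text
scene [ 1.03068144 -0.0908254   1.00627228] [[0.27, -0.839, 0.473], [0.963, 0.232, -0.139], [0.006, 0.493, 0.87]] [[492.1, 0.0, 323.0], [0.0, 492.1, 243.3], [0.0, 0.0, 1.0]] ['img', 'depth', 'camera_matrix', 'xyz', 'rotation', 'K', 'R', 't']
top [0.4073261  0.06997373 0.95295357] [[-0.017, 0.995, -0.097], [-1.0, -0.017, 0.003], [0.001, 0.097, 0.995]] [[498.9, 0.0, 318.4], [0.0, 498.9, 243.5], [0.0, 0.0, 1.0]] ['img', 'depth', 'camera_matrix', 'xyz', 'rotation', 'K', 'R', 't']
{'time': 0.1, 'qpos': array([ 1.02198827e+00,  2.87117727e-01,  1.57803949e+00,  3.91917035e-05,
        1.27861740e+00, -1.49965649e-01]), 'dq': array([ 0.00047005, -0.00240921, -0.00316854,  0.0013933 , -0.00019531,
        0.00069526]), 'joint_efforts': array([ 1.52685774e-03, -4.07295585e+01, -2.93699294e+01, -1.00184111e-04,
        3.35619654e-03,  1.46043442e-05]), 'eef_pos': array([0.26176351, 0.62152637, 0.23005359]), 'tcp_rot': array([ 1.98107472e-01,  9.80179697e-01, -1.01864535e-03, -3.91092371e-04]), 'contact_force': array([0.66324543, 0.51519871, 0.31720561]), 'wrist_torque': array([ 0.01579133,  0.01755671, -0.03717234]), 'finger_force': 0.0, 'opening': 1.0039803781383334}
```

View pics/scene0.png

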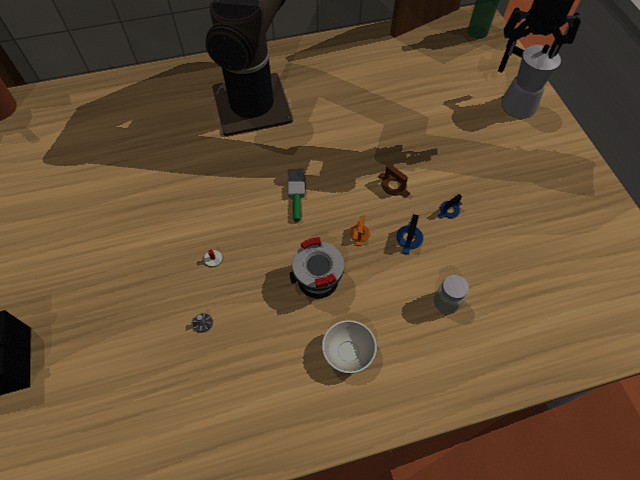

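View pics/top0.png

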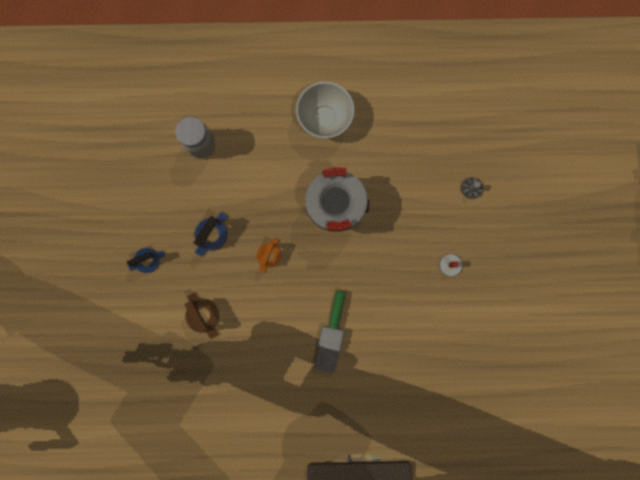

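The scene picture shows the burr at (202,322), the lid at (212,258), the grinder at (318,265), and the larger blue ring at (410,238). In the top picture the burr is at (472,188), the grinder at (337,200), the ring at (211,234) and the small blue one at (146,260).

```bash
cat > m.py <<'E'
from h import *
def blob(m):
    n,l,s,ce=cv2.connectedComponentsWithStats(m.astype(np.uint8)); 
    return [(ce[i].round(1),s[i,4],l==i) for i in np.argsort(-s[:,4]) if i>0 and s[i,4]>15]
for n in('top','scene'):
    c=cam(n);P=cloud(c);h=cv2.cvtColor(c['img'],cv2.COLOR_RGB2HSV);H,S,V=h[...,0].astype(int),h[...,1],h[...,2]
    np.set_printoptions(precision=4,suppress=True)
    red=((H<6)|(H>174))&(S>150)&(V>70)
    work=(P[...,0]>.3)&(P[...,0]<1)&(abs(P[...,1])<.45)&(P[...,2]<.15)
    print(n)
    for ce,a,m in blob(red&work)[:4]:
        z=np.percentile(P[m][:,2],80); print('red',ce,a,'z',z,'onz',onz(c,*ce,.095))
    for ce,a,m in blob((H>98)&(H<125)&(S>120)&(V>50)&work)[:4]:
        print('blue',ce,a,P[m].mean(0),P[m].min(0),P[m].max(0))
    # height layers
    for name,(x,y),r,lo,hi in(('ring bar',(.52,.29),.06,.05,.062),('grinder rim',(.61,.04),.075,.074,.083),('burr disk',(.6,-.23),.05,.003,.012),('burr stem',(.6,-.23),.05,.028,.04)):
        m=(np.hypot(P[...,0]-x,P[...,1]-y)<r)&(P[...,2]>lo)&(P[...,2]<hi)
        q=P[m]; 
        if len(q)<3: print(name,len(q));continue
        (cx,cy),(w,l),a=cv2.minAreaRect((q[:,:2]*1000).astype(np.float32))
        print(name,len(q),'mean',q.mean(0),'rect',cx,cy,w,l,a,'circ',cv2.minEnclosingCircle((q[:,:2]*1000).astype(np.float32)))
E
python3 m.py
```

```text
top
red [337.9 225.3] 164 z 0.09723769141544367 onz [0.5224 0.0335 0.095 ]
red [333.7 171.9] 133 z 0.09689909263280524 onz [0.6168 0.0389 0.095 ]
red [454. 264.] 26 z 0.03750779028409468 onz [ 0.4518 -0.1649  0.095 ]
blue [146.1 268.3] 64 [0.4582 0.3952 0.0062] [0.453  0.3782 0.002 ] [0.4648 0.4097 0.0093]
blue [143.5 251.8] 37 [0.4898 0.4009 0.0058] [0.482  0.3836 0.0023] [0.4953 0.4149 0.0091]
blue [220.9 228.7] 27 [0.5314 0.2534 0.0069] [0.5234 0.2472 0.0024] [0.5388 0.2598 0.0096]
blue [199.8 250.7] 22 [0.4899 0.2936 0.0063] [0.4856 0.2891 0.0033] [0.4953 0.2983 0.0102]
ring bar 282 mean [0.5216 0.2725 0.0567] rect 522.1150512695312 273.2132873535156 15.257973670959473 59.98429870605469 57.93330764770508 circ ((522.4146728515625, 273.69146728515625), 30.418842315673828)
grinder rim 1645 mean [0.5781 0.0359 0.0797] rect 576.9342041015625 35.627403259277344 83.31888580322266 108.0255355834961 3.313283681869507 circ ((571.641357421875, 35.78207015991211), 54.579498291015625)
burr disk 419 mean [ 0.6022 -0.2289  0.0058] rect 597.6812133789062 -228.60549926757812 94.60215759277344 93.
[... 953 characters left out ...]
78404235839844 circ ((522.7771606445312, 270.90435791015625), 30.3973445892334)
grinder rim 1038 mean [0.5774 0.0336 0.0791] rect 580.2919311523438 36.76728820800781 91.24117279052734 108.57159423828125 20.356212615966797 circ ((572.6731567382812, 33.18151092529297), 54.997833251953125)
burr disk 320 mean [ 0.6043 -0.2308  0.0056] rect 599.1151123046875 -229.764404296875 95.09645080566406 91.42160034179688 66.9168930053711 circ ((600.192138671875, -230.20838928222656), 49.7296257019043)
burr stem 31 mean [ 0.6059 -0.2321  0.0349] rect 605.4425659179688 -232.40182495117188 10.401174545288086 10.600874900817871 82.52840423583984 circ ((605.1183471679688, -232.3826141357422), 5.773329734802246)
```

```bash
cat > go.py <<'E'
import sys; from h import *
from scipy.spatial.transform import Rotation as Q
x,y,z,th=map(float,sys.argv[1:5])  # target mm, tool-x azimuth deg
s=ctrl.get_state();R=Q.from_quat(s['tcp_rot']).as_matrix()
d=R.T@(np.array([x,y,z])/1000-s['eef_pos'])*100
a=np.degrees(np.arctan2(R[1,0],R[0,0]))
print('t',s['time'],'tcp',(s['eef_pos']*1000).round(1),'az',a.round(1),'dx dy dz cm',d.round(2),'twist',(-((th-a+180)%360-180)).round(1))
E
python3 go.py 604 -231 130 175.7
python3 - <<'E'
from h import *
for n,(cx,cy) in(('top',(.5716,.0358)),('scene',(.5727,.0332))):
    c=cam(n);P=cloud(c);h=cv2.cvtColor(c['img'],cv2.COLOR_RGB2HSV);H,S=h[...,0].astype(int),h[...,1]
    rel=P-[cx,cy,0];r=np.hypot(rel[...,0],rel[...,1])*1000
    m=((H<6)|(H>174))&(S>130)&(r<65)&(P[...,2]>.09)
    az=np.degrees(np.arctan2(rel[...,1],rel[...,0]))
    for k in(0,180):
        q=((az-k+180)%360-180)[m];q2=q[abs(q)<60]; rr=r[m][abs(q)<60];print(n,k,len(q2),np.percentile(q2,[1,5,50,95,99]).round(1),rr.min(),rr.max())
    m=(r<80)&(r>57)&(c['img'].max(2)<45)&(P[...,2]>.03); print('knob',m.sum(),np.median(az[m]) if m.any() else '')
E
```

```text
t 0.2 tcp [261.9 621.7 230.5] az 157.2 dx dy dz cm [-64.64 -65.28  10.13] twist -18.5
top 0 145 [-21.7 -19.1   2.8  24.5  26.4] 39.71464116800206 52.418247996861844
top 180 176 [-19.1 -17.1   2.9  23.8  25.5] 43.30541836111839 56.652878432950814
knob 5 -102.93054932438145
scene 0 140 [-23.1 -20.2   2.   25.1  26.6] 38.756092590447984 55.4312558859819
scene 180 121 [-20.4 -17.6   2.7  24.7  27.5] 41.296243792446695 57.26545226938837
knob 31 -89.52270115879804
```

```bash
python3 -m pendant '[{"dx":-64.6,"dy":-65.3,"dz":0,"twist":-18.5},{"dx":-64.6,"dy":-65.3,"dz":0,"twist":-18.5},{"dx":-64.6,"dy":-65.3,"dz":0,"twist":-18.5},{"dx":-64.6,"dy":-65.3,"dz":0,"twist":-18.5},{"dx":-64.6,"dy":-65.3,"dz":0,"twist":-18.5},{"dx":-64.6,"dy":-65.3,"dz":0,"twist":-18.5},{"dx":-64.6,"dy":-65.3,"dz":0,"twist":-18.5},{"dx":-64.6,"dy":-65.3,"dz":0,"twist":-18.5},{"dx":-64.6,"dy":-65.3,"dz":0,"twist":-18.5},{"dx":-64.6,"dy":-65.3,"dz":0,"twist":-18.5}]' 40 30; python3 go.py 604 -231 70 175.7
```

```text
time: 1.55
eef_pos: [0.4951, 0.0399, 0.2317]
tcp_rot: [0.038, 0.999, 0.0, 0.001]
contact_force: [0.1, 0.7, 0.0]
opening: 0.401
finger_force: 0.0
t 1.55 tcp [495.1  39.9 231.7] az 175.6 dx dy dz cm [-12.9  -26.19  16.18] twist -0.1
```

```bash
python3 -m pendant '[{"dx":-12.9,"dy":-26.2,"dz":0},{"dx":-12.9,"dy":-26.2,"dz":0},{"dx":-12.9,"dy":-26.2,"dz":0},{"dx":-12.9,"dy":-26.2,"dz":0},{"dx":-12.9,"dy":-26.2,"dz":0},{"dx":-12.9,"dy":-26.2,"dz":8},{"dx":-12.9,"dy":-26.2,"dz":16},{"dx":-12.9,"dy":-26.2,"dz":16},{"dx":-12.9,"dy":-26.2,"dz":16}]'; python3 go.py 604 -231 11 175.7
python3 - <<'E'
from h import *
c=cam('scene');save(c,'b1.png',(150,240,270,340),5)
c=cam('top');save(c,'b1t.png',(400,120,540,240),4)
E
```

```text
t 1.55 tcp [495.1  39.9 231.7] az 175.6 dx dy dz cm [-12.89 -26.19  22.08] twist -0.1$[0]: bad value
```

View pics/b1.png

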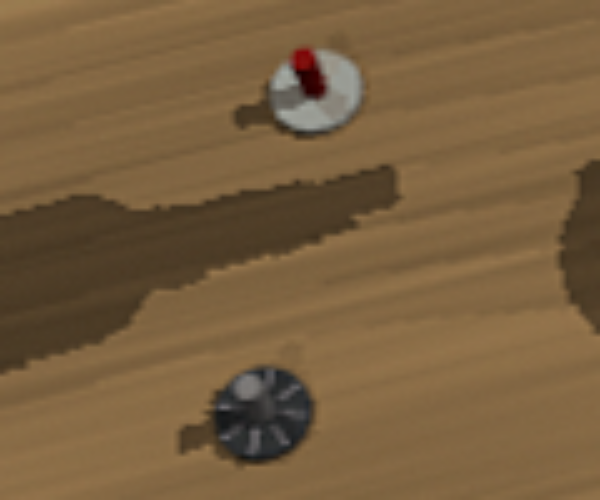

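The close scene view shows only the burr (crop 262,412) and the lid (315,90), and no gripper. The move was refused because rows need all four keys.

```bash
python3 -m pendant '[{"dx":-12.9,"dy":-26.2,"dz":0,"twist":0},{"dx":-12.9,"dy":-26.2,"dz":0,"twist":0},{"dx":-12.9,"dy":-26.2,"dz":0,"twist":0},{"dx":-12.9,"dy":-26.2,"dz":0,"twist":0},{"dx":-12.9,"dy":-26.2,"dz":0,"twist":0},{"dx":-12.9,"dy":-26.2,"dz":8,"twist":0},{"dx":-12.9,"dy":-26.2,"dz":16,"twist":0},{"dx":-12.9,"dy":-26.2,"dz":16,"twist":0},{"dx":-12.9,"dy":-26.2,"dz":16,"twist":0}]'; python3 go.py 604 -231 11 175.7
python3 - <<'E'
from h import *
c=cam('scene');a=c['img'][220:360,150:290];c=cam('top');b=c['img'][120:260,400:540]
cv2.imwrite('pics/b2.png',cv2.resize(np.hstack([a,b])[:,:,::-1],None,fx=2.8,fy=2.8))
E
```

```text
time: 2.78
eef_pos: [0.6008, -0.2268, 0.0672]
tcp_rot: [0.038, 0.999, 0.002, -0.004]
contact_force: [0.3, 0.1, -0.9]
opening: 0.4
finger_force: 0.0
t 2.775 tcp [ 600.8 -226.8   67.2] az 175.7 dx dy dz cm [-0.39 -0.42  5.61] twist -0.0
```

View pics/b2.png

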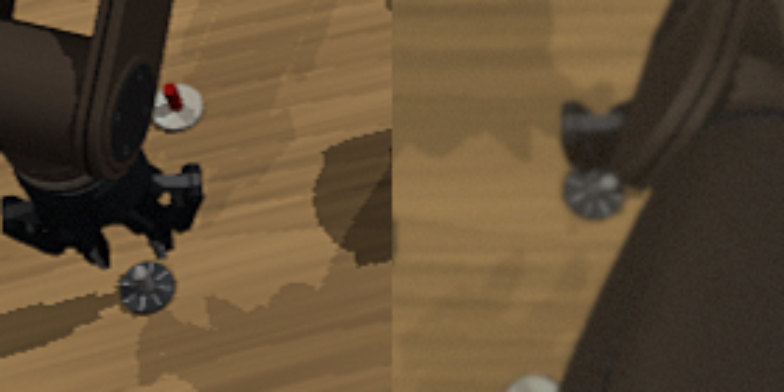

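The left half (scene) shows the fingertips at crop (97,262) and (162,250), straddling the burr below at (147,285). The arm hides most of the right half (top). I'll check the settled pose next.

```bash
python3 go.py 604 -231 11 175.7
```

```text
t 2.875 tcp [ 604.3 -228.9   72.7] az 175.7 dx dy dz cm [ 0.02 -0.2   6.17] twist -0.0
```

```bash
python3 -m pendant '[{"dx":0,"dy":-0.1,"dz":3,"twist":0},{"dx":0,"dy":-0.1,"dz":5,"twist":0},{"dx":0,"dy":-0.1,"dz":6.1,"twist":0},{"dx":0,"dy":-0.1,"dz":6.1,"twist":0},{"dx":0,"dy":-0.1,"dz":6.1,"twist":0}]'; python3 -m pendant '[{"dx":0,"dy":0,"dz":0,"twist":0},{"dx":0,"dy":0,"dz":0,"twist":0},{"dx":0,"dy":0,"dz":0,"twist":0},{"dx":0,"dy":0,"dz":0,"twist":0},{"dx":0,"dy":0,"dz":0,"twist":0}]' 0 40
```

```text
time: 3.5
eef_pos: [0.604, -0.2305, 0.0114]
tcp_rot: [0.038, 0.999, -0.0, 0.001]
contact_force: [0.2, 0.7, -0.6]
opening: 0.401
finger_force: 0.0
time: 4.12
eef_pos: [0.604, -0.2305, 0.0114]
tcp_rot: [0.038, 0.999, -0.0, 0.001]
contact_force: [-0.3, -0.8, 6.3]
opening: 0.118
finger_force: 39.3
```

```bash
python3 -m pendant '[{"dx":0,"dy":0,"dz":-4,"twist":0},{"dx":0,"dy":0,"dz":-9,"twist":0},{"dx":0,"dy":0,"dz":-14,"twist":0},{"dx":0,"dy":0,"dz":-14,"twist":0},{"dx":0,"dy":0,"dz":-14,"twist":0}]'; python3 go.py 570.5 34.5 150 175.7
```

```text
time: 4.75
eef_pos: [0.6023, -0.2295, 0.1486]
tcp_rot: [0.038, 0.999, 0.001, -0.001]
contact_force: [-0.1, -0.2, -1.5]
opening: 0.12
finger_force: 39.0
t 4.75 tcp [ 602.3 -229.5  148.6] az 175.7 dx dy dz cm [ 5.17 26.08 -0.09] twist -0.0
```

```bash
python3 -m pendant '[{"dx":5.3,"dy":26.2,"dz":0,"twist":0},{"dx":5.3,"dy":26.2,"dz":0,"twist":0},{"dx":5.3,"dy":26.2,"dz":0,"twist":0},{"dx":5.3,"dy":26.2,"dz":0,"twist":0},{"dx":5.3,"dy":26.2,"dz":0,"twist":0},{"dx":5.3,"dy":26.2,"dz":0,"twist":0},{"dx":5.3,"dy":26.2,"dz":2,"twist":0},{"dx":5.3,"dy":26.2,"dz":3,"twist":0},{"dx":5.3,"dy":26.2,"dz":3,"twist":0},{"dx":5.3,"dy":26.2,"dz":3,"twist":0}]'; 
python3 - <<'E'
from h import *
c=cam('scene');a=c['img'][180:330,240:390];c=cam('top');b=c['img'][120:270,260:410]
cv2.imwrite('pics/c1.png',cv2.resize(np.hstack([a,b])[:,:,::-1],None,fx=2.6,fy=2.6))
E
python3 go.py 570.5 34.5 120 175.7
```

```text
time: 6.0
eef_pos: [0.5706, 0.0345, 0.1203]
tcp_rot: [0.038, 0.999, -0.0, 0.0]
contact_force: [0.3, 0.3, -1.5]
opening: 0.121
finger_force: 39.2
t 6.1 tcp [570.8  34.7 120.9] az 175.6 dx dy dz cm [ 0.03 -0.03  0.09] twist -0.1
```

View pics/c1.png

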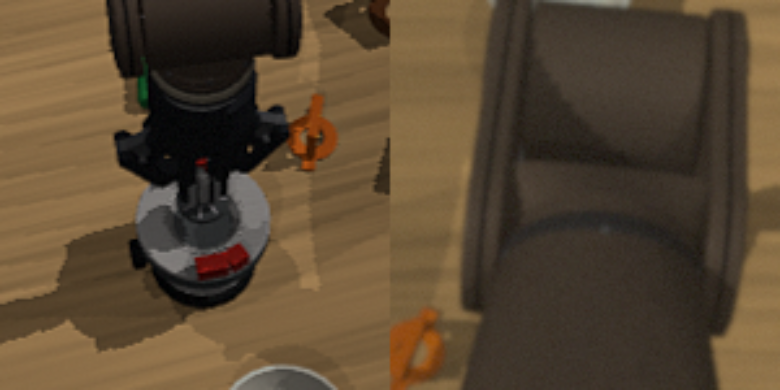

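The left half (scene) shows the burr disk at crop (205,210), centred over the mouth, with the fingers clear of the red hook at (222,262). The arm hides the top view.

```bash
python3 -m pendant '[{"dx":0,"dy":0,"dz":1,"twist":0},{"dx":0,"dy":0,"dz":2,"twist":0},{"dx":0,"dy":0,"dz":2.8,"twist":0},{"dx":0,"dy":0,"dz":3.2,"twist":0},{"dx":0,"dy":0,"dz":3.5,"twist":0},{"dx":0,"dy":0,"dz":3.6,"twist":0},{"dx":0,"dy":0,"dz":3.6,"twist":0}]'
```

```text
time: 6.98
eef_pos: [0.5705, 0.0351, 0.0845]
tcp_rot: [0.038, 0.999, -0.0, 0.0]
contact_force: [-0.1, 0.4, -0.7]
opening: 0.121
finger_force: 39.2
```

```bash
python3 -m pendant '[{"dx":0,"dy":0,"dz":0.15,"twist":0},{"dx":0,"dy":0,"dz":0.15,"twist":0}]'; python3 -m pendant '[{"dx":0,"dy":0,"dz":0,"twist":0},{"dx":0,"dy":0,"dz":0,"twist":0},{"dx":0,"dy":0,"dz":0,"twist":0},{"dx":0,"dy":0,"dz":-4,"twist":0},{"dx":0,"dy":0,"dz":-8,"twist":0},{"dx":0,"dy":0,"dz":-12,"twist":0},{"dx":0,"dy":0,"dz":-12,"twist":0},{"dx":0,"dy":0,"dz":-12,"twist":0}]' 40; python3 go.py 522.5 272 110 148
```

```text
time: 7.22
eef_pos: [0.5707, 0.0351, 0.0834]
tcp_rot: [0.038, 0.999, -0.0, 0.0]
contact_force: [-1.6, 0.2, 0.2]
opening: 0.126
finger_force: 39.5
time: 8.22
eef_pos: [0.5698, 0.0352, 0.2021]
tcp_rot: [0.038, 0.999, 0.0, -0.001]
contact_force: [-0.3, 0.1, -0.5]
opening: 0.4
finger_force: 0.0
t 8.225 tcp [569.8  35.2 202.1] az 175.7 dx dy dz cm [ 6.5  23.25  9.21] twist 27.7
```

```bash
python3 -m pendant '[{"dx":6.5,"dy":23.3,"dz":0,"twist":27.7},{"dx":6.5,"dy":23.3,"dz":0,"twist":27.7},{"dx":6.5,"dy":23.3,"dz":0,"twist":27.7},{"dx":6.5,"dy":23.3,"dz":0,"twist":27.7},{"dx":6.5,"dy":23.3,"dz":9,"twist":27.7},{"dx":6.5,"dy":23.3,"dz":9,"twist":27.7},{"dx":6.5,"dy":23.3,"dz":9,"twist":27.7},{"dx":6.5,"dy":23.3,"dz":9,"twist":27.7}]' 45; python3 - <<'E'
from h import *
C={n:cam(n) for n in('scene','top')}
a=C['scene']['img'][180:330,300:450];b=C['top']['img'][130:280,230:380]
cv2.imwrite('pics/d1.png',cv2.resize(np.hstack([a,b])[:,:,::-1],None,fx=2.6,fy=2.6))
for n,c in C.items():
    P=cloud(c);m=(np.hypot(P[...,0]-.5705,P[...,1]-.0345)<.035)
    for lo,hi in((.099,.115),(.0745,.0805)):
        k=m&(P[...,2]>lo)&(P[...,2]<hi)
        if lo<.09: k&=(np.hypot(P[...,0]-.5705,P[...,1]-.0345)<.024)
        print(n,k.sum(),(P[k].mean(0)*1000).round(1),(np.median(P[k],0)*1000).round(1))
E
python3 go.py 522.5 272 30 148
```

```text
time: 9.22
eef_pos: [0.5236, 0.2723, 0.1132]
tcp_rot: [0.276, 0.961, 0.0, 0.0]
contact_force: [-0.7, -0.8, 0.8]
opening: 0.451
finger_force: 0.0
scene 31 [572.6  32.9 106.9] [572.7  32.7 107.4]
scene 217 [574.1  33.2  77.8] [575.4  31.3  77.8]
top 40 [569.5  35.7 108. ] [569.4  36.2 108.3]
top 329 [569.8  34.8  78.3] [568.5  34.9  78.5]
t 9.325 tcp [524.5 272.5 114.7] az 147.9 dx dy dz cm [ 0.16 -0.17  8.47] twist -0.1
```

View pics/d1.png

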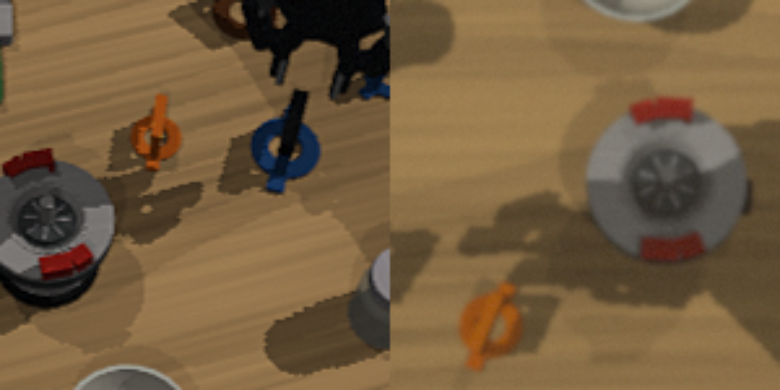

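The left half (scene) shows the burr seated in the mouth at crop (47,218) and the ring at (285,150) with the gripper above it. The right half (top) shows the burr centred at (665,183). The heights fit: disk top at about 78 mm and stem top at about 108 mm.

```bash
python3 -m pendant '[{"dx":0.1,"dy":-0.1,"dz":4,"twist":0},{"dx":0.1,"dy":-0.1,"dz":7,"twist":0},{"dx":0.1,"dy":-0.1,"dz":8.3,"twist":0},{"dx":0.1,"dy":-0.1,"dz":8.3,"twist":0},{"dx":0.1,"dy":-0.1,"dz":8.3,"twist":0}]'; python3 -m pendant '[{"dx":0,"dy":0,"dz":0,"twist":0},{"dx":0,"dy":0,"dz":0,"twist":0},{"dx":0,"dy":0,"dz":0,"twist":0},{"dx":0,"dy":0,"dz":0,"twist":0},{"dx":0,"dy":0,"dz":0,"twist":0}]' 0 80
```

```text
time: 9.95
eef_pos: [0.5232, 0.2725, 0.0317]
tcp_rot: [0.276, 0.961, 0.001, 0.001]
contact_force: [-0.9, 0.3, 1.0]
opening: 0.453
finger_force: 0.0
time: 10.58
eef_pos: [0.5229, 0.2725, 0.0314]
tcp_rot: [0.276, 0.961, 0.001, 0.001]
contact_force: [-1.2, -0.2, 6.7]
opening: 0.145
finger_force: 79.8
```

```bash
python3 -m pendant '[{"dx":0,"dy":0,"dz":-5,"twist":0},{"dx":0,"dy":0,"dz":-10,"twist":0},{"dx":0,"dy":0,"dz":-15,"twist":0},{"dx":0,"dy":0,"dz":-15,"twist":10},{"dx":0,"dy":0,"dz":-15,"twist":20},{"dx":0,"dy":0,"dz":-15,"twist":28},{"dx":0,"dy":0,"dz":-15,"twist":28}]'; python3 go.py 570.8 34.8 150 60.2
```

```text
time: 11.45
eef_pos: [0.5211, 0.2719, 0.1788]
tcp_rot: [0.5, 0.866, -0.001, -0.001]
contact_force: [0.3, 0.4, -0.7]
opening: 0.147
finger_force: 78.7
t 11.45 tcp [521.1 271.9 178.8] az 120.0 dx dy dz cm [-23.01  -7.56   2.89] twist 59.8
```

```bash
python3 -m pendant '[{"dx":-23,"dy":-7.6,"dz":0,"twist":60},{"dx":-23,"dy":-7.6,"dz":0,"twist":60},{"dx":-23,"dy":-7.6,"dz":0,"twist":60},{"dx":-23,"dy":-7.6,"dz":0,"twist":60},{"dx":-23,"dy":-7.6,"dz":0,"twist":60},{"dx":-23,"dy":-7.6,"dz":2,"twist":60},{"dx":-23,"dy":-7.6,"dz":3.5,"twist":60},{"dx":-23,"dy":-7.6,"dz":3.5,"twist":60},{"dx":-23,"dy":-7.6,"dz":3.5,"twist":60}]'
python3 - <<'E'
from h import *
C={n:cam(n) for n in('scene','top')}
a=C['scene']['img'][180:330,240:390];b=C['top']['img'][120:270,260:410]
cv2.imwrite('pics/e1.png',cv2.resize(np.hstack([a,b])[:,:,::-1],None,fx=2.6,fy=2.6))
E
python3 go.py 570.8 34.8 113 60.2
```

```text
time: 12.58
eef_pos: [0.571, 0.0351, 0.1451]
tcp_rot: [0.866, 0.5, 0.0, 0.0]
contact_force: [0.7, 0.5, -1.5]
opening: 0.15
finger_force: 78.7
t 12.675 tcp [571.4  35.  145.8] az 60.0 dx dy dz cm [-0.05 -0.04  3.28] twist -0.2
```

View pics/e1.png

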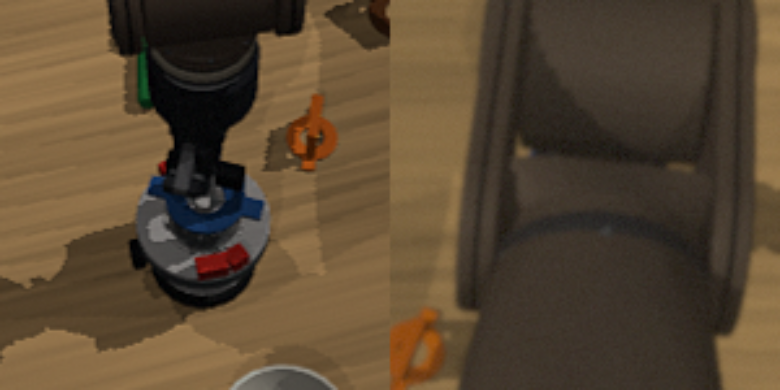

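The scene half shows the blue ring held level over the mouth at crop (205,205). Its lugs at (160,187) and (252,207) lie in the gaps between the hooks.

```bash
python3 -m pendant '[{"dx":0,"dy":0,"dz":1.2,"twist":0},{"dx":0,"dy":0,"dz":2.2,"twist":0},{"dx":0,"dy":0,"dz":2.9,"twist":0},{"dx":0,"dy":0,"dz":3.2,"twist":0},{"dx":0,"dy":0,"dz":3.4,"twist":0},{"dx":0,"dy":0,"dz":3.4,"twist":0}]';  python3 -m pendant '[{"dx":0,"dy":0,"dz":0.1,"twist":0},{"dx":0,"dy":0,"dz":0.1,"twist":0}]'
```

```text
time: 13.42
eef_pos: [0.5712, 0.0348, 0.1114]
tcp_rot: [0.866, 0.5, 0.0, 0.0]
contact_force: [-0.5, 0.4, 1.5]
opening: 0.146
finger_force: 79.0
time: 13.68
eef_pos: [0.5712, 0.0348, 0.1114]
tcp_rot: [0.866, 0.5, 0.0, 0.0]
contact_force: [-2.8, -0.4, 4.7]
opening: 0.146
finger_force: 79.9
```

Seated on the rim at 111.4 mm as predicted, so I'll screw it clockwise.

```bash
python3 -m pendant '[{"dx":0,"dy":0,"dz":0,"twist":6},{"dx":0,"dy":0,"dz":0,"twist":12},{"dx":0,"dy":0,"dz":0,"twist":18},{"dx":0,"dy":0,"dz":0,"twist":24},{"dx":0,"dy":0,"dz":0,"twist":30}]';python3 -c "
from h import *;s=ctrl.get_state();print(s['wrist_torque'],s['contact_force'])"; python3 -m pendant '[{"dx":0,"dy":0,"dz":0,"twist":6},{"dx":0,"dy":0,"dz":0,"twist":12},{"dx":0,"dy":0,"dz":0,"twist":18},{"dx":0,"dy":0,"dz":0,"twist":24},{"dx":0,"dy":0,"dz":0,"twist":28},{"dx":0,"dy":0,"dz":0,"twist":30},{"dx":0,"dy":0,"dz":0,"twist":30}]';python3 -c "
from h import *;s=ctrl.get_state();print(s['wrist_torque'],s['contact_force'])";python3 go.py 571 35 111 -5
```

```text
time: 14.3
eef_pos: [0.5722, 0.0344, 0.1113]
tcp_rot: [0.966, 0.257, 0.002, 0.001]
contact_force: [0.4, -1.1, 3.6]
opening: 0.143
finger_force: 79.4
[-0.24117395  0.11307522  0.06792581] [ 0.43548599 -1.06495145  3.57159447]
time: 15.18
eef_pos: [0.5721, 0.0343, 0.1113]
tcp_rot: [1.0, -0.0, 0.002, 0.001]
contact_force: [-0.2, -2.3, 6.6]
opening: 0.147
finger_force: 79.8
[-0.43267965  0.16667558 -0.03015323] [-0.21364139 -2.29397181  6.60403694]
t 15.175 tcp [572.1  34.3 111.3] az -0.0 dx dy dz cm [-0.11 -0.07  0.03] twist 5.0
```

```bash
python3 -m pendant '[{"dx":0,"dy":0,"dz":0,"twist":2},{"dx":0,"dy":0,"dz":0,"twist":4},{"dx":0,"dy":0,"dz":0,"twist":5},{"dx":0,"dy":0,"dz":0,"twist":5}]' >/dev/null;python3 go.py 571 35 111 -5;python3 -c "
from h import *;s=ctrl.get_state();print(s['wrist_torque'],s['contact_force'])"
python3 -m pendant '[{"dx":0,"dy":0,"dz":0,"twist":1},{"dx":0,"dy":0,"dz":0,"twist":2},{"dx":0,"dy":0,"dz":0,"twist":2}]' >/dev/null;python3 go.py 571 35 111 -5;python3 -c "
from h import *;s=ctrl.get_state();print(s['wrist_torque'],s['contact_force'])"
python3 -m pendant '[{"dx":0,"dy":0,"dz":0,"twist":0.5},{"dx":0,"dy":0,"dz":0,"twist":1},{"dx":0,"dy":0,"dz":0,"twist":1}]' >/dev/null;python3 go.py 571 35 111 -5;python3 -c "
from h import *;s=ctrl.get_state();print(s['wrist_torque'],s['contact_force'])"
```

```text
t 15.675 tcp [572.2  34.5 111.3] az -5.0 dx dy dz cm [-0.12 -0.04  0.03] twist -0.0
[-0.33241677  0.09757365 -0.01618036] [ 0.95136813 -1.4428556   5.03581927]
t 16.05 tcp [572.3  35.  111.3] az -6.9 dx dy dz cm [-0.13  0.01  0.03] twist -1.9
[-0.00527254  0.02379427  0.45592083] [1.10850994 0.63104415 5.72081735]
t 16.425 tcp [572.4  35.1 111.4] az -7.8 dx dy dz cm [-0.14  0.03  0.04] twist -2.8
[ 0.10967237 -0.13530242  0.87808179] [1.32978368 0.22454531 4.71262204]
```

The torque is climbing at the stop, so the lugs are home. Easing off 1°, releasing and withdrawing.

```bash
python3 -m pendant '[{"dx":0,"dy":0,"dz":0,"twist":-1},{"dx":0,"dy":0,"dz":0,"twist":-1}]'; python3 -m pendant '[{"dx":0,"dy":0,"dz":0,"twist":0},{"dx":0,"dy":0,"dz":0,"twist":0},{"dx":0,"dy":0,"dz":0,"twist":0},{"dx":0,"dy":0,"dz":-4,"twist":0},{"dx":0,"dy":0,"dz":-8,"twist":0},{"dx":0,"dy":0,"dz":-12,"twist":0},{"dx":0,"dy":0,"dz":-12,"twist":0}]' 45; python3 go.py 480 300 230 -7
```

```text
time: 16.68
eef_pos: [0.5724, 0.0351, 0.1114]
tcp_rot: [0.998, -0.06, 0.002, -0.0]
contact_force: [1.5, 1.3, 5.1]
opening: 0.144
finger_force: 79.8
time: 17.55
eef_pos: [0.5729, 0.0346, 0.2341]
tcp_rot: [0.998, -0.062, 0.004, 0.0]
contact_force: [-0.2, -0.6, -1.0]
opening: 0.456
finger_force: 0.0
t 17.55 tcp [572.9  34.6 234.1] az -7.1 dx dy dz cm [-12.49 -25.19   0.32] twist -0.1
```

```bash
python3 -m pendant '[{"dx":-12.5,"dy":-25,"dz":0,"twist":0},{"dx":-12.5,"dy":-25,"dz":0,"twist":0},{"dx":-12.5,"dy":-25,"dz":0,"twist":0},{"dx":-12.5,"dy":-25,"dz":0,"twist":0},{"dx":-12.5,"dy":-25,"dz":0,"twist":0},{"dx":-12.5,"dy":-25,"dz":0,"twist":0},{"dx":-12.5,"dy":-25,"dz":0,"twist":0}]' >/dev/null
python3 - <<'E'
from h import *
C={n:cam(n) for n in('scene','top')}
a=C['scene']['img'][210:310,270:370];b=C['top']['img'][150:250,290:390]
cv2.imwrite('pics/f1.png',cv2.resize(np.hstack([a,b])[:,:,::-1],None,fx=4,fy=4))
for n,c in C.items():
    P=cloud(c);m=(np.hypot(P[...,0]-.5705,P[...,1]-.0345)<.04)&(P[...,2]>.125)&(P[...,2]<.15);q=P[m]*1000
    print(n,q.mean(0).round(1),cv2.minAreaRect(q[:,:2].astype(np.float32)))
E
```

```text
scene [578.   32.5 135.3] ((575.6024780273438, 32.976558685302734), (14.083677291870117, 61.36252212524414), 83.56539916992188)
top [573.3  35.3 136.5] ((574.5921630859375, 35.15674591064453), (13.943615913391113, 60.422508239746094), 83.9019546508789)
```

View pics/f1.png

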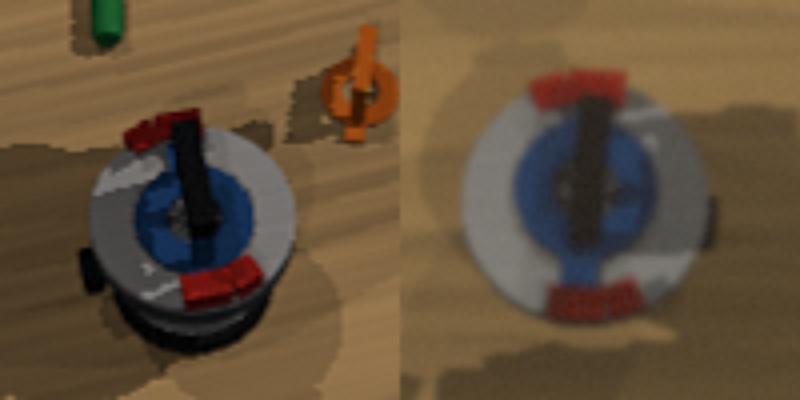

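The bar lies along the hooks with the lugs under both, and its top at 136 mm means it is seated. The ring sits about 3–4 mm towards +x of the grinder axis, though, so the near lug has a thin overlap. I'll regrip and centre it.

```bash
python3 -m pendant '[{"dx":12.5,"dy":25,"dz":0,"twist":0},{"dx":12.5,"dy":25,"dz":0,"twist":0},{"dx":12.5,"dy":25,"dz":0,"twist":0},{"dx":12.5,"dy":25,"dz":0,"twist":0},{"dx":12.5,"dy":25,"dz":0,"twist":0},{"dx":12.5,"dy":25,"dz":0,"twist":0},{"dx":12.5,"dy":25,"dz":6,"twist":0},{"dx":12.5,"dy":25,"dz":8,"twist":0},{"dx":12.5,"dy":25,"dz":8,"twist":0},{"dx":12.5,"dy":25,"dz":8,"twist":0}]' >/dev/null; python3 go.py 572.4 34.9 112 -6.8
```

```text
t 19.775 tcp [572.   35.1 151.9] az -7.0 dx dy dz cm [0.03 0.02 3.99] twist -0.2
```

```bash
python3 -m pendant '[{"dx":0,"dy":0,"dz":2,"twist":0},{"dx":0,"dy":0,"dz":3.5,"twist":0},{"dx":0,"dy":0,"dz":3.9,"twist":0},{"dx":0,"dy":0,"dz":3.9,"twist":0}]'; python3 -m pendant '[{"dx":0,"dy":0,"dz":0,"twist":0},{"dx":0,"dy":0,"dz":0,"twist":0},{"dx":0,"dy":0,"dz":0,"twist":0},{"dx":0,"dy":0,"dz":0,"twist":0}]' 0 60;python3 -m pendant '[{"dx":-0.1,"dy":0,"dz":0,"twist":0},{"dx":-0.2,"dy":0,"dz":0,"twist":0},{"dx":-0.35,"dy":0,"dz":0,"twist":0},{"dx":-0.35,"dy":0,"dz":0,"twist":0}]'
```

```text
time: 20.27
eef_pos: [0.5704, 0.0348, 0.1101]
tcp_rot: [0.998, -0.062, -0.001, -0.0]
contact_force: [-0.2, 1.4, -0.8]
opening: 0.447
finger_force: 0.0
time: 20.78
eef_pos: [0.5713, 0.035, 0.1116]
tcp_rot: [0.998, -0.061, 0.001, -0.0]
contact_force: [0.1, 1.8, 2.9]
opening: 0.15
finger_force: 59.8
time: 21.28
eef_pos: [0.5689, 0.0351, 0.1118]
tcp_rot: [0.998, -0.061, 0.002, 0.0]
contact_force: [5.4, 1.4, 2.1]
opening: 0.15
finger_force: 59.8
```

```bash
python3 -m pendant '[{"dx":0,"dy":0,"dz":0,"twist":0},{"dx":0,"dy":0,"dz":0,"twist":0},{"dx":0,"dy":0,"dz":0,"twist":0},{"dx":0,"dy":0,"dz":-4,"twist":0},{"dx":0,"dy":0,"dz":-8,"twist":0},{"dx":0,"dy":0,"dz":-12,"twist":0},{"dx":0,"dy":0,"dz":-12,"twist":0}]' 45; python3 -m pendant '[{"dx":-12.5,"dy":-25,"dz":0,"twist":0},{"dx":-12.5,"dy":-25,"dz":0,"twist":0},{"dx":-12.5,"dy":-25,"dz":0,"twist":0},{"dx":-12.5,"dy":-25,"dz":0,"twist":0},{"dx":-12.5,"dy":-25,"dz":0,"twist":0},{"dx":-12.5,"dy":-25,"dz":0,"twist":0},{"dx":-12.5,"dy":-25,"dz":0,"twist":0}]'
python3 - <<'E'
from h import *
C={n:cam(n) for n in('scene','top')}
a=C['scene']['img'][210:310,270:370];b=C['top']['img'][150:250,290:390]
cv2.imwrite('pics/g1.png',cv2.resize(np.hstack([a,b])[:,:,::-1],None,fx=4,fy=4))
for n,c in C.items():
    P=cloud(c);m=(np.hypot(P[...,0]-.5705,P[...,1]-.0345)<.04)&(P[...,2]>.125)&(P[...,2]<.15);q=P[m]*1000
    print(n,q.mean(0).round(1),cv2.minAreaRect(q[:,:2].astype(np.float32)))
E
```

```text
time: 22.15
eef_pos: [0.5693, 0.035, 0.2351]
tcp_rot: [0.998, -0.062, 0.004, 0.0]
contact_force: [-0.2, 0.0, -0.1]
opening: 0.451
finger_force: 0.0
time: 23.02
eef_pos: [0.4736, 0.2979, 0.2295]
tcp_rot: [0.998, -0.062, -0.001, 0.001]
contact_force: [-0.3, 0.1, -0.8]
opening: 0.454
finger_force: 0.0
scene [575.6  32.4 135.1] ((573.4688110351562, 32.92231750488281), (13.93436336517334, 62.02424621582031), 83.79972839355469)
top [571.1  35.3 136.5] ((572.0128173828125, 35.19237518310547), (14.021063804626465, 60.119205474853516), 83.97154235839844)
```

View pics/g1.png

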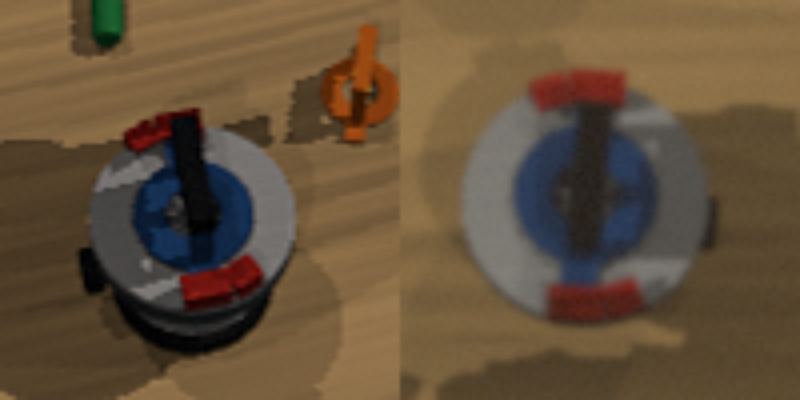

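The ring is now within about 1 mm of the axis: bar at (580,185) in the top half, lugs under both hooks, bar at −6°, which is against the stops. The robot is clear, so I'm handing in.

```bash
python3 -c "
from plant import ctrl;print(ctrl.sign_off())"
```

```text
the job is handed in; nothing more can be done
None
```

The burr is seated flat in the mouth, stem up, and the blue lock ring is screwed home against the stops with its lugs under both hooks; the lid was left alone, and I handed the job in at about 23 s with the robot clear (no verdict was shown).

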